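# Refit the two burrs of a coffee grinder

## Task

The coffee grinder has been cleaned and its two burrs lie on the black mat: put them back. First set the lower burr (brass hexagonal post, teeth inside its bore) over the splined drive shaft in the grinder's round collar and, with light pressure, turn it until its inner teeth find the gaps between the splines and it drops fully home. Then lower the upper burr (black throat, three tabs outside) over it so that the tabs go down through the three slots of the collar onto the ledge, turn it clockwise as seen from above until its tabs come up against their stops under the lip, and let go. Burr edges are brittle: feel your way and never press or twist a burr against the grinder with more than 60 N. Do not disturb the cup, muffin, candle and brush.

Things in the scene. Friction and masses are not known exactly. Their poses are not given: they have to be found in the camera images.
- grinder: Red coffee grinder without hopper, fixed; housing 172 (x) x 128 (y) x 128 mm high, spout and cup rest on its -x side out to 140 mm from the axis, below 120 mm. Origin: on the counter, on the vertical axis shared by collar and shaft; z up. On top a round aluminium collar, outer radius 58 mm, rim at z = 160.5 mm, open above, with a chamber of radius 35 mm and a splined shaft in it.
- collar_rim (a point): On the axis, level with the rim, z = 160.5 mm. The rim's lip is 4 mm thick, inner radius 39.5 mm, cut by three slots 17 mm wide, centred at 32, 152 and 272 degrees counter-clockwise (from above) from the grinder's x axis; short red marks show them. Black dots at 0, 120 and 240 degrees: where the tabs stand when locked.
- ledge (a point): On the axis, level with the ledge where the upper burr's underside rests when home, z = 150 mm. Between ledge and lip a groove 6.5 mm high, out to radius 45.5 mm: a tab let down through its slot can turn there only clockwise, by 32 degrees, to a hard stop (locked, under the lip). Counter-clockwise the groove is closed.
- shaft_seat (a point): On the axis, top of the shaft's shoulder (radius 19 mm), z = 140 mm, where the lower burr's underside rests when home. The shaft turns only against about 0.5 N m, so it stays put under light turning.
- spline_top (a point): On the axis, level with the tops of the shaft's four splines, z = 152 mm (each 5.2 mm wide, out to radius 12.5 mm, 90 degrees apart). Above them a smooth pilot, radius 8.2 mm to z = 154, then a cone to radius 3.5 mm at z = 160. This point does not turn with the shaft: the splines stand at any angle, which is not reported and must be felt or seen.
- lower_burr: Loose steel burr, 0.15 to 0.3 kg, right way up on the mat. Origin: centre of its underside, z up. Flange 60 mm across, 8 mm high, hub of radius 17 mm to z = 25, hexagonal brass post above. Blind bore below, radius 13.5, 22 mm deep, four inward teeth 6.8 mm wide, at 0, 90 ... degrees, inner radius 9.2 mm, z = 0 to 12. Teeth off the gaps: rests 12 mm above home; on them (+-0.15 rad) it sinks home.
- post (a point): On the lower burr's axis, 46 mm above its underside: grip it here. Hexagonal post, 20 mm across flats, z = 26 to 56 mm; flats' normals at 0, 60, 120 ... degrees from the burr's x axis. Everything below z = 24 mm goes down into the collar.
- upper_burr: Loose ring burr, 0.18 to 0.36 kg, right way up on the mat. Origin: centre of its underside, z up. Steel flange 74 mm across, 8 mm high; three tabs at 0, 120 and 240 degrees from its x axis, 12 mm wide, 5 mm thick (z = 0 to 5), out to radius 43 mm; black throat above; bore 41 mm, passes over the lower burr. With its tabs on the lip, not in the slots, it stands 10.5 mm too high.
- throat (a point): On the upper burr's axis, 33 mm above its underside: grip it here. Eight-sided black throat, 47 mm across flats, z = 12 to 38 mm; flats' normals at 0, 45, 90 ... degrees from the burr's x axis. Everything below z = 11 mm goes down into the collar.
- mat: Fixed black rubber mat, 160 (x) x 270 (y) x 3 mm, on which both burrs stand, about 124 mm apart; origin: centre of its underside. (Behind the work, beyond x = 0.60 m, a wall shelf hangs over the counter with its underside 0.55 m up: keep the arm out from under its edge.)
- cup: White espresso cup, 63 x 88 x 53 mm, stands on the counter; leave it alone. Origin: centre of its underside.
- muffin: Muffin in a pleated cup, 79 x 77 x 75 mm; leave it alone. Origin: centre of its underside.
- candle: Tea light, 38 mm in diameter, 18 mm high; leave it alone. Origin: centre of its underside.
- brush: Cleaning brush, 170 mm long, lying behind the mat; leave it alone. Origin: near its middle, on the counter.

How it is judged:
On the way, in this order (a step that is already met when the one before it is completed fails the run):
1. the lower burr's inner teeth are down between the splines and it rests on the shaft's shoulder (z of lower_burr in the frame of grinder between 0.137 and 0.143 m and horizontal distance between lower_burr and grinder below 0.003 m and angle between lower_burr's own z axis and vertical below 0.06 rad), for 0.2 s.
2. the upper burr's tabs are down through the slots of the collar and its flange is on the ledge (all of step 1 and z of upper_burr in the frame of grinder between 0.147 and 0.153 m and horizontal distance between upper_burr and grinder below 0.004 m and angle between upper_burr's own z axis and vertical below 0.06 rad), for 0.2 s.
At the end, for the whole second after the job is handed in: Lower burr on the shaft's shoulder (height within 3 mm, centred within 3 mm), upper burr on the ledge (height within 3 mm, centred within 4 mm), both level within 0.06 rad; upper burr turned clockwise to its stops (within 0.14 rad of locked); both released and at rest (all of step 2 and (angle between the x axis of upper_burr and the x axis of grinder, either way round below 0.14 rad or angle between the x axis of upper_burr and the x axis of grinder, either way round between 0.9072 and 1.1872 rad) and linear speed of each of lower_burr, upper_burr below 0.02 m/s); the robot touches nothing.
It fails at once if the lower burr is pressed or twisted against the grinder or its shaft with more than 60 N (contact force between lower_burr and grinder above 60 N).
It fails at once if the upper burr is pressed or twisted against the grinder with more than 60 N (contact force between upper_burr and grinder above 60 N).
It fails at once if the cup, muffin, candle or brush is moved by more than 3 cm (distance of any of cup, muffin, candle, brush from where it was at the start of the episode above 0.03 m).
It also fails if it takes over 72 s, if anything falls off the work surface, if the arm or the gripper's body presses on something with over 40 N, if the wrist force passes 120 N, or if a joint passes its speed limit or range.

## Robot

A 6-joint arm with a two-finger parallel gripper is mounted at the origin on a cart in front of the work surface, level with it; the furniture and walls round the work are solid. World frame = base frame: x ahead of the robot, y to its left, z up, the work surface at z = 0. Lengths are in m, angles in rad, forces in N, time in s.
With the tool pointing down it reaches from about 0.35 to 0.975 m from the base axis. Payload 4.9 kg.
Tool frame: the origin (TCP) lies at the very end of the fingers, on their centre line; the grasp point (between the pads) lies 19 mm behind it (ctrl.grasp_offset is the distance from the TCP to the grasp point, in m); z points along the fingers, y is the line along which they close (so a half turn about z gives the same grasp; the last joint's range is limited). The gripper opens to 85 mm and grips with 20 to 120 N. Pads are 22 mm wide; open, the fingers measure 114 mm over their backs; the gripper's body (76 mm by 85 mm) begins 54 mm behind the grasp point. The pads swing forward as they close: fully open they stand 13 mm farther back than shut.
Start: joints at [1.088, 0.053, 1.613, -0, 1.476, -0.119], TCP at [0.222, 0.584, 0.231] pointing down, gripper open.
Joint ranges: [-3.01, 3.01], [-1.01, 2.22], [0.06, 2.58], [-1.02, 4.17], [0.09, 2.62], [-3.14, 3.14]. Speed limits (rad/s): [2.57, 2.57, 3.14, 3.14, 3.14, 3.14].

## Interface

Orientations are given as a rotation vector (axis times angle).
In Python, from station import ctrl, optics gives the robot as it stands.
- The arm moves only by the shell command python3 -m handwheel 'ROWS' [OPENING] [FORCE]. ROWS is JSON, a list of rows, each an object of numbers: "tx", "ty", "tz": the shift along the tool's x, y, z in mm; "roll": the turn about the tool's z in rad. A call has 1 to 12 rows; each row shifts and turns the commanded pose from where the row before left it, along the tool's axes as they then stand; what a row does not reach is not made up. A row lasts 1/12 s, in which the tool goes at most 41.7 mm and 7.16 degrees, less where a joint would pass 70% of its speed; a pose out of reach is approached as far as the arm can. A call with a gripper value outside its range is refused whole. OPENING is the finger opening in mm, from 0 to 85.4, set as the call begins (- or left out, the last holds). The fingers move at their own pace and stop on an object; FORCE is the grip in N (left out, the last holds). Time passes only in rows, so rows that do not move let the fingers close. It gives the time, the measured TCP pose, the force, the opening and the grip force at its end, in the units of the state.
- ctrl.get_obs(): the state, without advancing time (a new reading comes with each control period).
- optics.get_image(name): name is "scene" or "top" or "wrist"; returns (picture, depth): 384x512x3 uint8, red, green, blue; 384x512 float32, m along the optical axis (not along the pixel's ray), 0 where there is no reading.
- optics.camera_params(name): a dict with "mtx" (3x3 intrinsics, pixels), "extrinsics" (4x4, takes a point from camera to world coordinates); the wrist camera has in their place "tool_from_camera" (4x4, takes a point from camera to tool coordinates, whose origin is the TCP and whose axes are the flange's). Camera axes: x right, y down, z forward; pixel columns grow to the right and rows downward; lengths in m; the calibration is good to about 2 mm. A picture is of the moment at which its call begins: read the wrist's pose just before it. camera_params takes no time and is no camera call.
- ctrl.finish_job(): hands the job in; it is judged then, once.
The state is a dict: "t": time; "q": joint angles; "dq": joint speeds; "effort": joint torques, N m; "tool_pos": TCP position; "tool_rot": TCP orientation; "contact_force": force on the tool from outside, world axes, zero at the start; "wrist_torque": the same for the moment, N m; "opening": finger opening in m; "grip_force": force on a finger pad.
Only numpy, scipy, OpenCV 4.12 (cv2) and the standard library are available. Lean on these libraries where they do the work, as an engineer would, in place of code of your own. Each camera call takes 0.05 s, during which the arm holds its last target. There are 200 camera calls.

## Working session

There is one attempt and no reset: what is moved stays moved. The work goes in short steps, Python scripts to look and compute and a shell command to move; the robot and the scene stay as the last step left them, time stands still between calls to the robot, and variables do not carry over. Pictures are saved under pics/ and viewed, at most 10 in all, crops included, and the job is handed in when it is done.

```bash
mkdir -p pics
python3 - <<'E'
from station import ctrl, optics
import numpy as np, cv2
o=ctrl.get_obs(); print({k:np.round(v,3) for k,v in o.items()})
for n in ("scene","top"):
    im,d=optics.get_image(n); p=optics.camera_params(n)
    print(n,np.round(p["mtx"],1).tolist(),np.round(p["extrinsics"],3).tolist())
    np.savez(f"{n}0.npz",im=im,d=d); cv2.imwrite(f"pics/{n}0.png",im[:,:,::-1])
print(optics.camera_params("wrist"))
E
```

```text
{'t': np.float64(0.0), 'q': array([ 1.088,  0.053,  1.614,  0.   ,  1.476, -0.119]), 'dq': array([-0.001,  0.   , -0.001, -0.001,  0.001, -0.001]), 'effort': array([ 0.0000e+00, -3.9370e+01, -3.7017e+01, -0.0000e+00,  7.0000e-03,
        0.0000e+00]), 'tool_pos': array([0.222, 0.584, 0.23 ]), 'tool_rot': array([-5.680e-01, -3.089e+00,  3.000e-03]), 'contact_force': array([0.636, 0.494, 0.227]), 'wrist_torque': array([-0.015,  0.041,  0.008]), 'grip_force': np.float64(0.0), 'opening': np.float64(0.086)}
scene [[438.5, 0.0, 251.6], [0.0, 438.5, 185.0], [0.0, 0.0, 1.0]] [[0.5, -0.469, 0.728, -0.616], [-0.866, -0.25, 0.434, -0.615], [-0.022, -0.847, -0.531, 0.947], [0.0, 0.0, 0.0, 1.0]]
top [[395.4, 0.0, 264.6], [0.0, 395.4, 187.8], [0.0, 0.0, 1.0]] [[0.027, -0.983, 0.182, 0.289], [-0.999, -0.031, -0.021, 0.086], [0.026, -0.182, -0.983, 1.396], [0.0, 0.0, 0.0, 1.0]]
{'mtx': array([[298.04828863,   0.        , 259.14088364],
       [  0.        , 298.04828863, 188.79035734],
       [  0.        ,   0.        ,   1.        ]]), 'tool_from_camera': array([[ 6.29153888e-04, -9.53044280e-01, -3.02830322e-01,
         7.55454547e-02],
       [ 9.99999536e-01,  8.20417284e-04, -5.04376188e-04,
        -7.45371077e-04],
       [ 7.29140072e-04, -3.02829864e-01,  9.53044354e-01,
        -1.42137476e-01],
       [ 0.00000000e+00,  0.00000000e+00,  0.00000000e+00,
         1.00000000e+00]])}
```

View pics/top0.png

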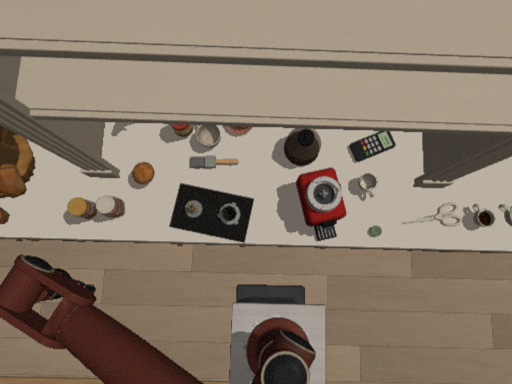

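View pics/scene0.png

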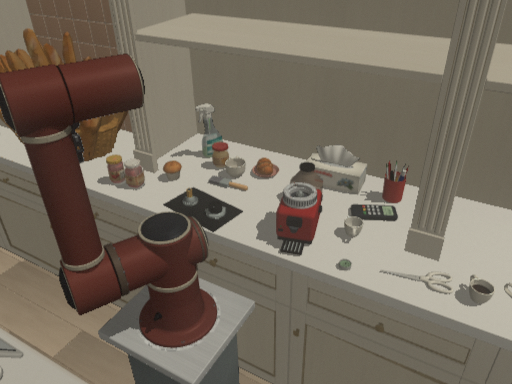

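Top view: lower burr at about (194,209) and upper burr at (230,212) on the mat, collar at (324,193), and the spout towards the bottom of the image (−x). Next, 3D from depth.

```bash
cat > h.py <<'E'
import numpy as np, cv2
from scipy.spatial.transform import Rotation as R
from station import ctrl, optics
def pose():
    o=ctrl.get_obs(); T=np.eye(4); T[:3,:3]=R.from_rotvec(o["tool_rot"]).as_matrix(); T[:3,3]=o["tool_pos"]; return T
def shot(n):
    T=pose() if n=="wrist" else None
    im,d=optics.get_image(n); p=optics.camera_params(n)
    E=T@p["tool_from_camera"] if n=="wrist" else p["extrinsics"]
    return im,d,p["mtx"],E
def cloud(d,K,E):
    v,u=np.indices(d.shape); r=np.stack([(u-K[0,2])/K[0,0],(v-K[1,2])/K[1,1],np.ones(d.shape)],-1)
    P=(r*d[...,None])@E[:3,:3].T+E[:3,3]; P[d==0]=np.nan; return P
def ray(u,v,z,K,E):
    r=E[:3,:3]@np.array([(u-K[0,2])/K[0,0],(v-K[1,2])/K[1,1],1]); c=E[:3,3]; return c+r*(z-c[2])/r[2]
def proj(p,K,E):
    c=E[:3,:3].T@(np.asarray(p)-E[:3,3]); return (K@c/c[2])[:2]
E
python3 - <<'E'
from h import *
z=np.load("top0.npz"); p=optics.camera_params("top"); P=cloud(z["d"],p["mtx"],p["extrinsics"]); im=z["im"].astype(int)
def st(n,m,box):
    b=np.zeros(m.shape,bool); b[box[1]:box[3],box[0]:box[2]]=1; q=P[m&b]; print(n,len(q),np.round([np.nanmin(q,0),np.nanmax(q,0),np.nanmedian(q,0),np.nanmean(q,0)],3).tolist())
Z=P[...,2]
st("rim",(Z>.150),(295,165,350,215))
st("lower",(Z>.03),(180,195,208,222)); st("upper",(Z>.02),(214,195,246,228))
st("lowall",(Z>.008),(180,195,208,222)); st("upall",(Z>.008),(214,195,246,228))
m=(im.max(2)<45)&(abs(Z)<.01); mm=m.astype(np.uint8); mm[:180]=0;mm[245:]=0;mm[:,:165]=0;mm[:,262:]=0
c=max(cv2.findContours(mm,0,2)[0],key=cv2.contourArea); b=cv2.boxPoints(cv2.minAreaRect(c)); print([np.round(ray(*q,.003,p["mtx"],p["extrinsics"]),3).tolist() for q in b])
red=(im[...,0]>90)&(im[...,1]<50)&(Z>.10); red[:, :290]=0; red[:,350:]=0
c=cv2.findContours(red.astype(np.uint8),0,2)[0]; c=max(c,key=cv2.contourArea); b=cv2.boxPoints(cv2.minAreaRect(c)); print([np.round(ray(*q,.128,p["mtx"],p["extrinsics"]),3).tolist() for q in b])
E
```

```text
rim 557 [[0.453, -0.185, 0.15], [0.565, -0.074, 0.168], [0.508, -0.13, 0.16], [0.509, -0.13, 0.159]]
lower 43 [[0.456, 0.296, 0.032], [0.475, 0.316, 0.066], [0.463, 0.306, 0.058], [0.464, 0.306, 0.054]]
upper 59 [[0.427, 0.157, 0.02], [0.476, 0.203, 0.049], [0.454, 0.182, 0.041], [0.452, 0.181, 0.038]]
lowall 237 [[0.42, 0.257, 0.008], [0.509, 0.352, 0.066], [0.462, 0.305, 0.013], [0.464, 0.306, 0.021]]
upall 280 [[0.402, 0.123, 0.008], [0.515, 0.229, 0.049], [0.45, 0.178, 0.013], [0.452, 0.179, 0.018]]
[[0.403, 0.385, 0.003], [0.555, 0.363, 0.003], [0.506, 0.099, 0.003], [0.355, 0.126, 0.003]]
[[0.459, -0.081, 0.128], [0.493, -0.193, 0.128], [0.443, -0.207, 0.128], [0.409, -0.095, 0.128]]
```

```bash
cat >> h.py <<'E'
def delta(p,yaw=None):
    "tool-frame shift (mm) to world TCP p, made before any roll; roll (rad) to bring tool y's line to world angle yaw (mod pi)"
    T=pose(); print("t",round(float(ctrl.get_obs()["t"]),2),"shift mm",np.round(1000*T[:3,:3].T@(np.array(p)-T[:3,3]),1), end=" ")
    a=np.arctan2(T[1,1],T[0,1]); print("tool y yaw",round(a,4),"tilt",np.round(T[:2,2],4),"q6",round(float(ctrl.get_obs()["q"][5]),3))
    if yaw is not None:
        r=-(yaw-a); r=(r+np.pi/2)%np.pi-np.pi/2; print("roll",round(r,4))
E
python3 -c "
from h import *
delta([.45,.25,.23])"
```

```text
t 0.1 shift mm [-331.7 -230.7    0.5] tool y yaw 1.207 tilt [-0.0009 -0.0017] q6 -0.119
```

```bash
python3 -m handwheel '[{"tx":-30,"ty":-21},{"tx":-30,"ty":-21},{"tx":-30,"ty":-21},{"tx":-30,"ty":-21},{"tx":-30,"ty":-21},{"tx":-30,"ty":-21},{"tx":-30,"ty":-21},{"tx":-30,"ty":-21},{"tx":-30,"ty":-21},{"tx":-30,"ty":-21},{"tx":-32,"ty":-21}]'; python3 -m handwheel '[{},{}]'
python3 - <<'E'
from h import *
delta([.464,.306,.23])
im,d,K,E=shot("wrist"); np.savez("w1.npz",im=im,d=d,K=K,E=E)
print(proj([.464,.306,.05],K,E),proj([.452,.18,.04],K,E))
cv2.imwrite("pics/w1.png",im[:,:,::-1])
E
```

```text
t 0.1 shift mm [-324.8 -173.3    0.4] tool y yaw 1.207 tilt [-0.0009 -0.0017] q6 -0.119
[139.38338645 386.06385879] [ 63.67640779 396.44173014]$[0]: bad value
$[0]: bad value
```

View pics/w1.png

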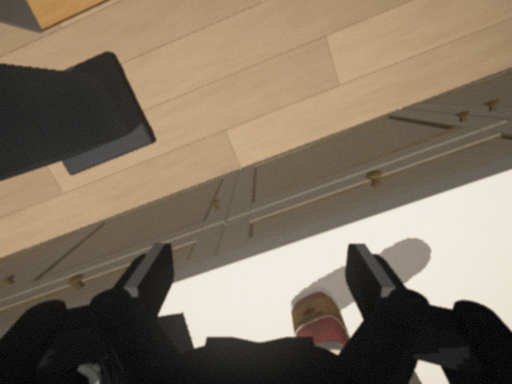

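The move was refused, so the arm is still at its start pose. The picture shows only the floor, with the fingers at the bottom. Maybe every row needs all its keys.

```bash
python3 -m handwheel '[{"tx":-30,"ty":-21,"tz":0,"roll":0},{"tx":-30,"ty":-21,"tz":0,"roll":0},{"tx":-30,"ty":-21,"tz":0,"roll":0},{"tx":-30,"ty":-21,"tz":0,"roll":0},{"tx":-30,"ty":-21,"tz":0,"roll":0},{"tx":-30,"ty":-21,"tz":0,"roll":0},{"tx":-30,"ty":-21,"tz":0,"roll":0},{"tx":-30,"ty":-21,"tz":0,"roll":0},{"tx":-30,"ty":-21,"tz":0,"roll":0},{"tx":-30,"ty":-21,"tz":0,"roll":0},{"tx":-30,"ty":-21,"tz":0,"roll":0}]' && python3 -m handwheel '[{"tx":0,"ty":0,"tz":0,"roll":0}]'
python3 - <<'E'
from h import *
delta([.464,.306,.23])
im,d,K,E=shot("wrist"); np.savez("w1.npz",im=im,d=d,K=K,E=E)
print(proj([.464,.306,.05],K,E),proj([.452,.18,.04],K,E))
cv2.imwrite("pics/w1b.png",im[:,:,::-1])
E
```

```text
t: 1.07
tool_pos: [0.4491, 0.2491, 0.2311]
tool_rot: [-0.568, -3.09, 0.0]
contact_force: [-0.8, -0.4, 0.8]
opening: 0.0852
grip_force: 0.0
t: 1.15
tool_pos: [0.4512, 0.2463, 0.2311]
tool_rot: [0.578, 3.086, -0.003]
contact_force: [0.1, -0.3, -0.6]
opening: 0.0855
grip_force: 0.0
t 1.15 shift mm [ 9.6 60.3  0.9] tool y yaw 1.2005 tilt [ 0.0011 -0.0023] q6 -0.844
[315.14368378 156.69494612] [207.56860949 183.87973042]
```

View pics/w1b.png

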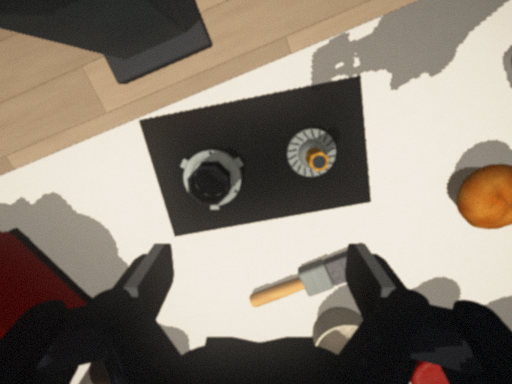

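Both burrs are in view: lower burr's flange centred near (312,152) with the brass post top at (318,160); upper burr near (212,180) with tabs at (185,162), (238,160) and (215,207). Next, fit these on their height planes.

Run:
```python
from h import *
print("go",ctrl.grasp_offset)
z=np.load("w1.npz"); im,K,E=z["im"],z["K"],z["E"]; hsv=cv2.cvtColor(im,cv2.COLOR_RGB2HSV)
mat=cv2.convexHull(np.array([[142,120],[359,76],[369,201],[176,234]])); M=np.zeros(im.shape[:2],np.uint8); cv2.fillConvexPoly(M,mat,1); M=cv2.erode(M,np.ones((7,7)))
g=((im.max(2)>75)&(M>0)).astype(np.uint8)
cs=[c for c in cv2.findContours(g,0,1)[0] if cv2.contourArea(c)>200]
for c in cs:
    W=np.array([ray(*q[0],.011,K,E)[:2] for q in c]); (x,y),r=cv2.minEnclosingCircle((W*1e3).astype(np.float32)); print(len(c),x,y,r)
    W=np.array([ray(*q[0],.0095,K,E)[:2] for q in c])*1e3
    if r>36: np.save("up.npy",W)
    else:
        A=np.c_[2*W,np.ones(len(W))]; s=np.linalg.lstsq(A,(W**2).sum(1),rcond=None)[0]; print("lower circ",s[:2],np.sqrt(s[2]+s[0]**2+s[1]**2))
W=np.load("up.npy"); c=W.mean(0)
for _ in range(10):
    rr=np.hypot(*(W-c).T); k=rr<38.5; A=np.c_[2*W[k],np.ones(k.sum())]; s=np.linalg.lstsq(A,(W[k]**2).sum(1),rcond=None)[0]; c=s[:2]
rr=np.hypot(*(W-c).T); a=np.degrees(np.arctan2(*(W-c).T[::-1])); print("upper",c,np.sqrt(s[2]+c@c)); t=rr>40; print(np.c_[a[t],rr[t]].round(0).tolist(), "yaw mod120",np.degrees(np.angle(np.exp(3j*np.radians(a[t])).mean()))/3)
br=((hsv[...,0]>10)&(hsv[...,0]<28)&(hsv[...,1]>110)&(M>0)).astype(np.uint8); c=max(cv2.findContours(br,0,1)[0],key=cv2.contourArea)
print("brass c",[ray(*c[:,0].mean(0),h,K,E) for h in (.059,)], cv2.boundingRect(c))
cv2.imwrite("pics/w1c.png",cv2.resize(im[125:190,280:345,::-1],None,fx=8,fy=8,interpolation=2))
```

```text
go 0.0187
263 453.4127197265625 179.46151733398438 43.15443420410156
162 467.6067199707031 307.0455322265625 30.762670516967773
lower circ [468.54469526 305.65575281] 29.12163939177403
upper [454.69617701 178.34356535] 33.07660150848842
[[-152.0, 42.0], [-151.0, 43.0], [-150.0, 43.0], [-148.0, 44.0], [-146.0, 43.0], [-144.0, 44.0], [-143.0, 43.0], [-140.0, 43.0], [-139.0, 43.0], [-137.0, 42.0], [-135.0, 42.0], [-134.0, 42.0], [-134.0, 40.0], [-26.0, 41.0], [-24.0, 42.0], [-23.0, 42.0], [-21.0, 42.0], [-19.0, 42.0], [-17.0, 42.0], [-16.0, 42.0], [-14.0, 42.0], [-12.0, 41.0], [-10.0, 41.0], [96.0, 41.0], [96.0, 43.0], [96.0, 44.0], [98.0, 44.0], [100.0, 43.0], [101.0, 44.0], [104.0, 44.0], [105.0, 44.0], [107.0, 44.0], [108.0, 43.0], [108.0, 41.0], [109.0, 40.0]] yaw mod120 -19.59766149613592
brass c [array([0.46516305, 0.30610011, 0.059     ])] (306, 148, 23, 24)
```

View pics/w1c.png

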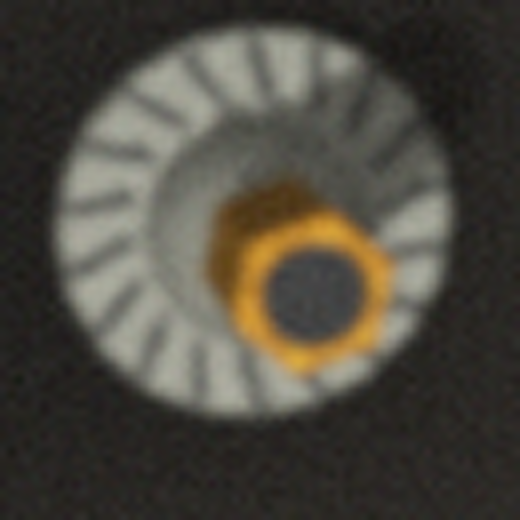

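Crop: flange is well seen, and the post top is centred at crop (315,293). Its hexagon corners lie at about −20° + 60k in the image, so a flat normal is about 10° from the closing line and needs roll ≈ +0.175. Next I go over the post and look from closer.

```bash
python3 -m handwheel '[{"tx":2,"ty":20,"tz":20,"roll":0},{"tx":2,"ty":20,"tz":30,"roll":0},{"tx":3,"ty":21,"tz":30,"roll":0},{"tx":0,"ty":0,"tz":30,"roll":0.0875},{"tx":0,"ty":0,"tz":10,"roll":0.0875},{"tx":0,"ty":0,"tz":0,"roll":0},{"tx":0,"ty":0,"tz":0,"roll":0}]' 60 20
python3 - <<'E'
from h import *
delta([.467,.3065,.03])
im,d,K,E=shot("wrist"); np.savez("w2.npz",im=im,d=d,K=K,E=E)
hsv=cv2.cvtColor(im,cv2.COLOR_RGB2HSV); u0,v0=proj([.467,.3065,.059],K,E).astype(int); print(u0,v0)
cv2.imwrite("pics/w2.png",cv2.resize(im[max(0,v0-90):v0+90,u0-110:u0+110,::-1],None,fx=3,fy=3,interpolation=2))
# flange silhouette circle at z=.011
u1,v1=proj([.467,.3065,.011],K,E); print(u1,v1)
E
```

```text
t: 1.78
tool_pos: [0.4626, 0.311, 0.1106]
tool_rot: [-0.83, -3.028, 0.002]
contact_force: [-0.0, 0.3, 0.9]
opening: 0.0598
grip_force: 0.0
t 1.78 shift mm [-6.1 -1.5 80.6] tool y yaw 1.0356 tilt [-0.0018 -0.0006] q6 -0.577
257 215
258.05023465876786 194.1144794052575
```

View pics/w2.png

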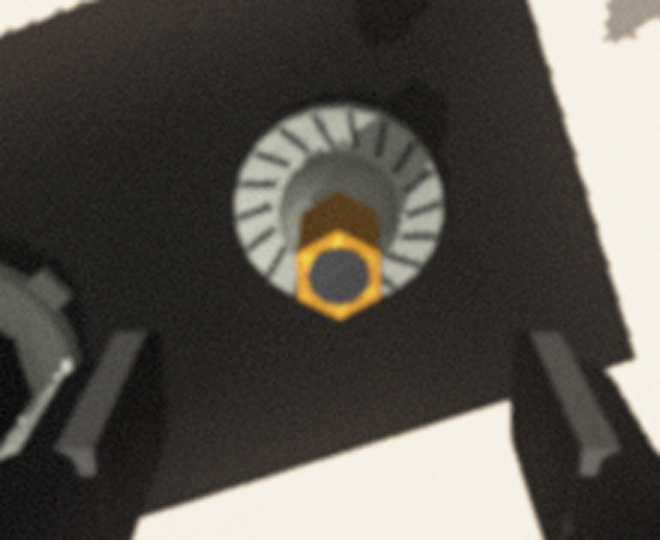

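Post flats are now parallel to the pads; post top at about pixel (260,217), flange centre at (260,194). Next, ray casts onto both heights.

Run:
```python
from h import *
z=np.load("w2.npz"); im,K,E=z["im"],z["K"],z["E"]; hsv=cv2.cvtColor(im,cv2.COLOR_RGB2HSV)
g=((im.max(2)>75)).astype(np.uint8); B=np.zeros_like(g); B[150:235,215:302]=1
br=((hsv[...,0]>8)&(hsv[...,0]<28)&(hsv[...,1]>110)&(hsv[...,2]>110)&(B>0)).astype(np.uint8)
c=max(cv2.findContours(br,0,1)[0],key=cv2.contourArea); r=cv2.boundingRect(c); (cx,cy),_=cv2.minEnclosingCircle(c); print(r,cx,cy, ray(cx,cy,.059,K,E))
c=max(cv2.findContours(g*B,0,1)[0],key=cv2.contourArea); c=c[c[:,0,1]<212]; W=np.array([ray(*q[0],.011,K,E)[:2] for q in c])*1e3
s=np.linalg.lstsq(np.c_[2*W,np.ones(len(W))],(W**2).sum(1),rcond=None)[0]; print(s[:2],np.sqrt(s[2]+s[0]**2+s[1]**2))
delta(np.r_[s[:2]/1e3,.03])
```

```text
(246, 201, 29, 31) 259.5 215.5 [0.46739149 0.30776372 0.059     ]
[467.88634418 305.94631509] 28.862701324613848
t 1.83 shift mm [-6.2 -2.5 82.1] tool y yaw 1.035 tilt [0.0008 0.0007] q6 -0.577
```

```bash
python3 -m handwheel '[{"tx":-6,"ty":-1.6,"tz":10,"roll":0},{"tx":0,"ty":0,"tz":30,"roll":0},{"tx":0,"ty":0,"tz":30,"roll":0},{"tx":0,"ty":0,"tz":11,"roll":0},{"tx":0,"ty":0,"tz":0,"roll":0},{"tx":0,"ty":0,"tz":0,"roll":0}]' && python3 -m handwheel '[{"tx":0,"ty":0,"tz":0,"roll":0},{"tx":0,"ty":0,"tz":0,"roll":0},{"tx":0,"ty":0,"tz":0,"roll":0},{"tx":0,"ty":0,"tz":0,"roll":0},{"tx":0,"ty":0,"tz":0,"roll":0},{"tx":0,"ty":0,"tz":0,"roll":0},{"tx":0,"ty":0,"tz":0,"roll":0},{"tx":0,"ty":0,"tz":0,"roll":0}]' 0 40
```

```text
t: 2.33
tool_pos: [0.4685, 0.3058, 0.0308]
tool_rot: [0.836, 3.028, 0.0]
contact_force: [0.3, 0.4, 0.6]
opening: 0.0595
grip_force: 0.0
t: 3.0
tool_pos: [0.4694, 0.3065, 0.0322]
tool_rot: [0.835, 3.026, 0.003]
contact_force: [-0.5, 0.2, 7.2]
opening: 0.0192
grip_force: 41.2
```

```bash
python3 -m handwheel '[{"tx":0,"ty":0,"tz":-10,"roll":0},{"tx":0,"ty":0,"tz":-20,"roll":0},{"tx":0,"ty":0,"tz":-25,"roll":0.115},{"tx":0,"ty":0,"tz":-25,"roll":0.115},{"tx":0,"ty":0,"tz":-25,"roll":0.115},{"tx":0,"ty":0,"tz":-25,"roll":0.115},{"tx":0,"ty":0,"tz":-25,"roll":0.115},{"tx":0,"ty":0,"tz":-25,"roll":0.115},{"tx":0,"ty":0,"tz":-20,"roll":0.115},{"tx":0,"ty":0,"tz":-10,"roll":0.115},{"tx":0,"ty":0,"tz":0,"roll":0.115},{"tx":0,"ty":0,"tz":0,"roll":0}]'; python3 -c "
from h import *
delta([.509,-.2,.24])"
```

```text
t: 4.0
tool_pos: [0.4679, 0.3058, 0.2411]
tool_rot: [2.226, 2.216, 0.001]
contact_force: [-0.1, 1.1, -3.2]
opening: 0.0193
grip_force: 40.1
t 4.0 shift mm [-505.6   43.4    1. ] tool y yaw -0.0047 tilt [0.0007 0.0002] q6 0.45
```

```bash
python3 -m handwheel '[{"tx":-35,"ty":4,"tz":0,"roll":0},{"tx":-40,"ty":4,"tz":0,"roll":0},{"tx":-40,"ty":4,"tz":0,"roll":0},{"tx":-40,"ty":4,"tz":0,"roll":0},{"tx":-40,"ty":4,"tz":0,"roll":0},{"tx":-40,"ty":4,"tz":0,"roll":0},{"tx":-40,"ty":4,"tz":0,"roll":0},{"tx":-40,"ty":4,"tz":0,"roll":0},{"tx":-40,"ty":4,"tz":0,"roll":0},{"tx":-40,"ty":4,"tz":0,"roll":0},{"tx":-40,"ty":3,"tz":0,"roll":0},{"tx":-35,"ty":0,"tz":0,"roll":0}]' >/dev/null; python3 -m handwheel '[{"tx":-30,"ty":0,"tz":0,"roll":0},{"tx":-5,"ty":0,"tz":0,"roll":0},{"tx":0,"ty":0,"tz":0,"roll":0},{"tx":0,"ty":0,"tz":0,"roll":0}]'
python3 - <<'E'
from h import *
delta([.509,-.130,.24])
im,d,K,E=shot("wrist"); np.savez("w3.npz",im=im,d=d,K=K,E=E)
print(proj([.509,-.13,.1605],K,E))
cv2.imwrite("pics/w3.png",cv2.resize(im[:300,80:480,::-1],None,fx=2,fy=2,interpolation=2))
E
```

```text
t: 5.33
tool_pos: [0.5089, -0.1987, 0.2392]
tool_rot: [-2.222, -2.217, 0.0]
contact_force: [0.2, 0.5, -2.8]
opening: 0.0194
grip_force: 40.1
t 5.33 shift mm [68.7 -0.1 -0.7] tool y yaw -0.0019 tilt [-0.002   0.0018] q6 -0.507
[257.17958467 104.92204743]
```

View pics/w3.png

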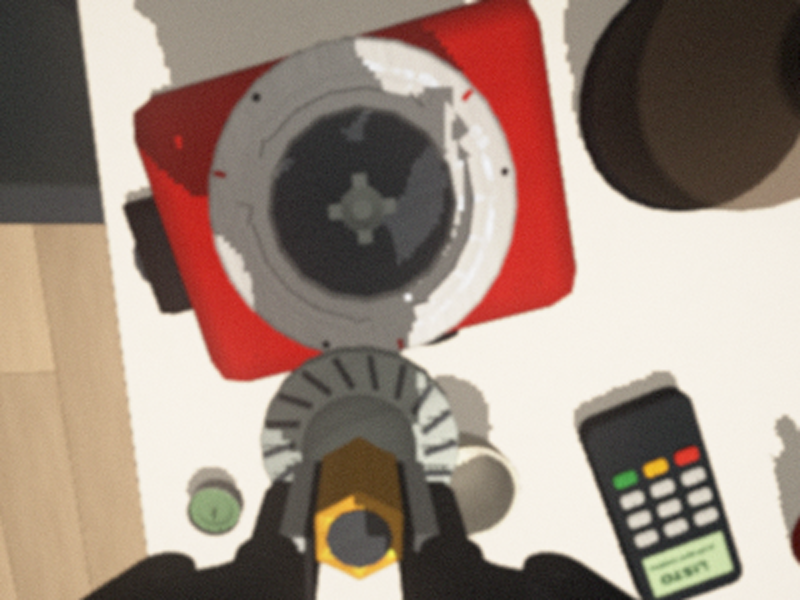

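The wrist view shows: collar with dots at crop (505,171), (256,97), (326,345); spline arms at (397,206), (362,178), (330,212), (365,240), i.e. splines at about 5° mod 90 in world; the held burr's flange at the bottom. Next, rays for the axis, the yaw and the burr's offset in the hand.

Run:
```python
from h import *
z=np.load("w3.npz"); im,K,E=z["im"],z["K"],z["E"]; hsv=cv2.cvtColor(im,cv2.COLOR_RGB2HSV).astype(int)
f=lambda x,y,h: ray(80+x/2,y/2,h,K,E)[:2]*1e3
g=im.sum(2).astype(float)
D=[]
for x,y in ((505,171),(256,97),(326,345)):
    u,v=int(80+x/2),y//2; w=g[v-3:v+4,u-3:u+4]; w=np.clip(np.median(w)-30-w,0,None); V,U=np.mgrid[v-3:v+4,u-3:u+4]; D.append(ray((w*U).sum()/w.sum(),(w*V).sum()/w.sum(),.1605,K,E)[:2]*1e3)
D=np.array(D)
A=np.c_[2*D,np.ones(3)]; s=np.linalg.solve(A,(D**2).sum(1)); c=s[:2]; print("dots centre",c,np.sqrt(s[2]+c@c),"mean",D.mean(0))
for k,d in enumerate(D): print(np.degrees(np.arctan2(*(d-D.mean(0))[::-1]))%360-120*k)
S=np.array([f(*p,.152) for p in ((397,206),(362,177),(329,212),(366,241))]); c=S.mean(0); print("spline c",c,np.degrees(np.unwrap(np.arctan2(*(S-c).T[::-1])))-[0,90,180,270])
# collar outer rim: gray vs red/white
T=pose(); zt=T[2,3]-.027
m=((hsv[...,1]<60)&(im.max(2)<215)).astype(np.uint8)
# flange of held burr: hand-picked outline points in crop
F=np.array([f(*p,zt+.008) for p in ((262,440),(285,384),(320,357),(360,347),(400,355),(437,384),(457,430))])
s=np.linalg.lstsq(np.c_[2*F,np.ones(7)],(F**2).sum(1),rcond=None)[0]; c=s[:2]; print("held flange",c,np.sqrt(s[2]+c@c),"tcp",T[:2,3]*1e3)
print("post top",f(360,536,zt+.056))
```

```text
dots centre [ 511.55579112 -129.82731546] 51.47992055085411 mean [ 511.56084201 -129.762668  ]
14.51490854871524
14.392019444374284
14.432725492171016
spline c [ 512.31210656 -130.06611024] [5.26904151 2.82186163 4.31840212 4.77250686]
held flange [ 511.03538029 -193.7586145 ] 28.495000511219025 tcp [ 509.1285872  -198.18038304]
post top [ 510.9177134  -194.73398129]
```

```bash
python3 -m handwheel '[{"tx":20,"ty":0.8,"tz":5,"roll":0},{"tx":25,"ty":0,"tz":10,"roll":0},{"tx":19.3,"ty":0,"tz":15,"roll":0},{"tx":0,"ty":0,"tz":7,"roll":0.09},{"tx":0,"ty":0,"tz":0,"roll":0.097},{"tx":0,"ty":0,"tz":0,"roll":0},{"tx":0,"ty":0,"tz":0,"roll":0}]'
python3 - <<'E'
from h import *
delta([.509,-.130,.24])
im,d,K,E=shot("wrist"); np.savez("w4.npz",im=im,d=d,K=K,E=E)
print(proj([.5118,-.13,.1605],K,E))
cv2.imwrite("pics/w4.png",cv2.resize(im[100:320,120:400,::-1],None,fx=2.7,fy=2.7,interpolation=2))
E
```

```text
t: 5.97
tool_pos: [0.5106, -0.1336, 0.2033]
tool_rot: [-2.417, -2.007, -0.0]
contact_force: [-0.2, 0.2, -2.5]
opening: 0.0195
grip_force: 40.1
t 5.97 shift mm [  3.3  -2.2 -36.7] tool y yaw -0.185 tilt [0.     0.0002] q6 -0.212
[257.26494513 208.38698402]
```

View pics/w4.png

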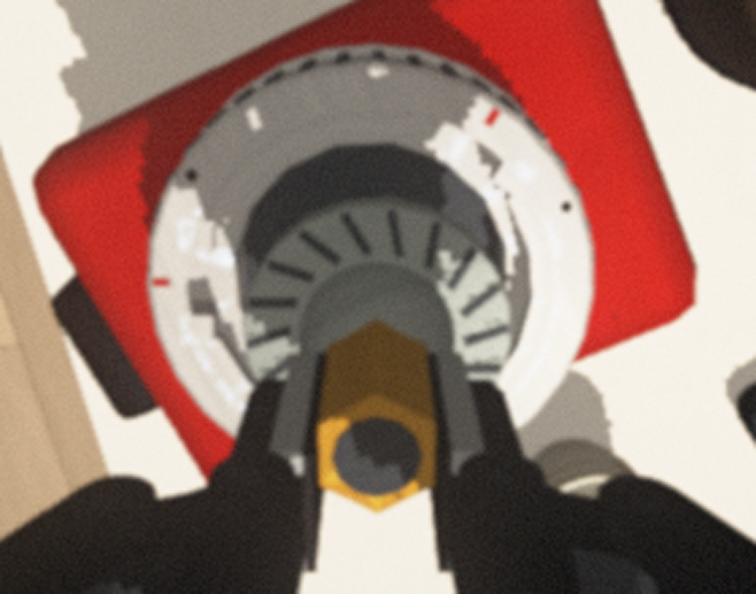

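Burr is held over the chamber: dots at crop (567,207) and (191,176), flange edge at x 243 to 510 with its top at 200. I check concentricity with rays.

Run:
```python
from h import *
z=np.load("w4.npz"); K,E=z["K"],z["E"]
f=lambda p,h: ray(120+p[0]/2.7,100+p[1]/2.7,h,K,E)[:2]*1e3
D=np.array([f((567,207),.1605),f((191,176),.1605)]); a=np.radians([14.45,134.45])
print("dist",np.linalg.norm(D[0]-D[1]),"c",D-51.5*np.c_[np.cos(a),np.sin(a)])
def circ(P):
    s=np.linalg.lstsq(np.c_[2*P,np.ones(len(P))],(P**2).sum(1),rcond=None)[0]; c=s[:2]; return c,np.sqrt(s[2]+c@c)
print("rim",circ(np.array([f(p,.1605) for p in ((148,285),(594,285),(375,48),(240,100),(530,115))])))
h=pose()[2,3]-.029+.008
print("flange",circ(np.array([f(p,h) for p in ((243,330),(265,268),(310,217),(376,199),(440,215),(487,262),(510,325))])),"post",f((377,455),h+.048))
print(pose()[:3,3])
```

```text
dist 89.34542433267193 c [[ 511.95795272 -129.93991949]
 [ 511.76225619 -130.10395177]]
rim (array([ 512.76069451, -127.01379431]), np.float64(54.651753788886495))
flange (array([ 513.3376735 , -130.07178909]), np.float64(28.959723914687455)) post [ 513.06248964 -131.21281435]
[ 0.51072659 -0.13410363  0.20367486]
```

```bash
python3 -m handwheel '[{"tx":0.3,"ty":-1.3,"tz":5,"roll":0},{"tx":0,"ty":0,"tz":5,"roll":0},{"tx":0,"ty":0,"tz":5,"roll":0},{"tx":0,"ty":0,"tz":3,"roll":0},{"tx":0,"ty":0,"tz":1,"roll":0},{"tx":0,"ty":0,"tz":1,"roll":0},{"tx":0,"ty":0,"tz":0,"roll":0}]'; python3 -m handwheel '[{"tx":0,"ty":0,"tz":1,"roll":0},{"tx":0,"ty":0,"tz":1,"roll":0},{"tx":0,"ty":0,"tz":1,"roll":0},{"tx":0,"ty":0,"tz":0,"roll":0}]'
```

```text
t: 6.6
tool_pos: [0.509, -0.1343, 0.1834]
tool_rot: [-2.421, -2.0, 0.001]
contact_force: [-2.2, 1.5, -0.4]
opening: 0.0193
grip_force: 40.4
t: 6.93
tool_pos: [0.5095, -0.1344, 0.1827]
tool_rot: [-2.422, -2.001, -0.0]
contact_force: [-6.0, 2.8, 9.5]
opening: 0.0192
grip_force: 41.8
```

```bash
python3 -m handwheel '[{"tx":0.3,"ty":-1,"tz":0.5,"roll":0},{"tx":0,"ty":0,"tz":0.5,"roll":0},{"tx":0,"ty":0,"tz":0.5,"roll":0.04},{"tx":0,"ty":0,"tz":0,"roll":0.04},{"tx":0,"ty":0,"tz":0,"roll":0.04},{"tx":0,"ty":0,"tz":0,"roll":0}]';  python3 -m handwheel '[{"tx":0,"ty":0,"tz":0,"roll":-0.05},{"tx":0,"ty":0,"tz":0,"roll":-0.05},{"tx":0,"ty":0,"tz":0,"roll":-0.05},{"tx":0,"ty":0,"tz":0,"roll":-0.05},{"tx":0,"ty":0,"tz":0,"roll":-0.04},{"tx":0,"ty":0,"tz":0,"roll":0}]'
```

```text
t: 7.43
tool_pos: [0.5085, -0.1341, 0.1819]
tool_rot: [2.538, 1.851, -0.0]
contact_force: [-8.1, 3.7, 12.3]
opening: 0.0189
grip_force: 42.1
t: 7.93
tool_pos: [0.5106, -0.1338, 0.1821]
tool_rot: [2.293, 2.141, 0.007]
contact_force: [-0.6, 3.1, 7.5]
opening: 0.0191
grip_force: 41.4
```

```bash
python3 -m handwheel '[{"tx":0,"ty":0,"tz":0,"roll":-0.05},{"tx":0,"ty":0,"tz":0,"roll":-0.05},{"tx":0,"ty":0,"tz":0,"roll":-0.05},{"tx":0,"ty":0,"tz":0,"roll":-0.05},{"tx":0,"ty":0,"tz":0,"roll":-0.05},{"tx":0,"ty":0,"tz":0,"roll":-0.05}]';  python3 -m handwheel '[{"tx":0,"ty":0,"tz":0,"roll":-0.04},{"tx":0,"ty":0,"tz":0,"roll":-0.04},{"tx":0,"ty":0,"tz":0,"roll":-0.04},{"tx":0,"ty":0,"tz":0,"roll":-0.04},{"tx":0,"ty":0,"tz":0,"roll":0},{"tx":0,"ty":0,"tz":0,"roll":0}]'; python3 -c "
from h import *
delta([.5118,-.13,.18],0)"
```

```text
t: 8.43
tool_pos: [0.5106, -0.1337, 0.1805]
tool_rot: [1.946, 2.46, 0.007]
contact_force: [2.7, 4.0, 0.9]
opening: 0.0187
grip_force: 40.6
t: 8.93
tool_pos: [0.5111, -0.1335, 0.1805]
tool_rot: [1.746, 2.605, 0.008]
contact_force: [4.3, 3.1, 1.9]
opening: 0.019
grip_force: 40.6
t 8.93 shift mm [2.9 2.  0.5] tool y yaw 0.39 tilt [0.0078 0.0009] q6 -0.789
roll 0.39
```

```bash
python3 -m handwheel '[{"tx":0,"ty":0,"tz":1,"roll":0.04},{"tx":0,"ty":0,"tz":1,"roll":0},{"tx":0,"ty":0,"tz":1,"roll":0},{"tx":0,"ty":0,"tz":0,"roll":0}]'; python3 -c "
from h import *
delta([.5118,-.13,.169],0)"
```

```text
t: 9.27
tool_pos: [0.5105, -0.1329, 0.177]
tool_rot: [1.798, 2.571, 0.008]
contact_force: [3.6, 5.2, 0.6]
opening: 0.0191
grip_force: 40.6
t 9.27 shift mm [2.3 2.2 8. ] tool y yaw 0.3502 tilt [0.0059 0.0022] q6 -0.749
roll 0.3502
```

```bash
python3 -m handwheel '[{"tx":0.6,"ty":0.7,"tz":1,"roll":0},{"tx":0,"ty":0,"tz":1,"roll":0},{"tx":0,"ty":0,"tz":1,"roll":0},{"tx":0,"ty":0,"tz":1,"roll":0},{"tx":0,"ty":0,"tz":0,"roll":0}]'; python3 -m handwheel '[{"tx":0,"ty":0,"tz":1,"roll":0},{"tx":0,"ty":0,"tz":1,"roll":0},{"tx":0,"ty":0,"tz":1,"roll":0},{"tx":0,"ty":0,"tz":0,"roll":0}]'; python3 -c "
from h import *
delta([.5118,-.13,.169],0)"
```

```text
t: 9.68
tool_pos: [0.5104, -0.1327, 0.1725]
tool_rot: [1.799, 2.572, 0.005]
contact_force: [4.1, 5.0, 0.1]
opening: 0.0194
grip_force: 40.6
t: 10.02
tool_pos: [0.5104, -0.1327, 0.1695]
tool_rot: [1.799, 2.572, 0.005]
contact_force: [4.5, 4.3, -0.5]
opening: 0.019
grip_force: 40.6
t 10.02 shift mm [2.1 2.2 0.5] tool y yaw 0.3499 tilt [0.0045 0.001 ] q6 -0.747
roll 0.3499
```

```bash
python3 -m handwheel '[{"tx":0.3,"ty":0.3,"tz":1,"roll":0},{"tx":0,"ty":0,"tz":1,"roll":0},{"tx":0,"ty":0,"tz":0,"roll":0}]'; python3 -m handwheel '[{"tx":0,"ty":0,"tz":1,"roll":0},{"tx":0,"ty":0,"tz":1,"roll":0},{"tx":0,"ty":0,"tz":0,"roll":0},{"tx":0,"ty":0,"tz":0,"roll":0}]'
```

```text
t: 10.27
tool_pos: [0.5106, -0.1327, 0.1692]
tool_rot: [1.799, 2.572, 0.004]
contact_force: [0.6, 4.2, 7.2]
opening: 0.0193
grip_force: 41.3
t: 10.6
tool_pos: [0.5107, -0.1326, 0.1691]
tool_rot: [1.798, 2.572, 0.004]
contact_force: [-3.3, 7.7, 15.8]
opening: 0.0191
grip_force: 42.3
```

Firm stop at TCP z 0.169, so the lower burr is 12 mm below first contact and home. I relax, release and lift.

```bash
python3 -m handwheel '[{"tx":0,"ty":0,"tz":-2,"roll":0},{"tx":0,"ty":0,"tz":-1,"roll":0},{"tx":0,"ty":0,"tz":0,"roll":0},{"tx":0,"ty":0,"tz":0,"roll":0}]'; python3 -m handwheel '[{"tx":0,"ty":0,"tz":0,"roll":0},{"tx":0,"ty":0,"tz":0,"roll":0},{"tx":0,"ty":0,"tz":0,"roll":0},{"tx":0,"ty":0,"tz":0,"roll":0},{"tx":0,"ty":0,"tz":-10,"roll":0},{"tx":0,"ty":0,"tz":-20,"roll":0},{"tx":0,"ty":0,"tz":-20,"roll":0},{"tx":0,"ty":0,"tz":-15,"roll":0},{"tx":0,"ty":0,"tz":0,"roll":0}]' 50;python3 -c "
from h import *
delta([.453,.18,.2],0)"
```

```text
t: 10.93
tool_pos: [0.5105, -0.1326, 0.1692]
tool_rot: [1.799, 2.572, 0.004]
contact_force: [2.9, 4.0, 4.9]
opening: 0.0189
grip_force: 40.9
t: 11.68
tool_pos: [0.511, -0.1338, 0.2378]
tool_rot: [1.797, 2.568, 0.002]
contact_force: [0.3, 0.9, 0.3]
opening: 0.0499
grip_force: 0.0
t 11.68 shift mm [314.8  52.9  36.3] tool y yaw 0.3499 tilt [ 0.007  -0.0033] q6 -0.747
roll 0.3499
```

```bash
python3 - <<'E'
from h import *
im,d,K,E=shot("wrist"); np.savez("w5.npz",im=im,d=d,K=K,E=E); P=cloud(d,K,E)
hsv=cv2.cvtColor(im,cv2.COLOR_RGB2HSV); br=(hsv[...,0]>8)&(hsv[...,0]<28)&(hsv[...,1]>110)
q=P[br]; q=q[np.hypot(q[:,0]-.512,q[:,1]+.13)<.03]; print(len(q),np.nanpercentile(q,[2,50,98],0).round(4))
q=P[(np.hypot(P[...,0]-.512,P[...,1]+.13)>.047)&(np.hypot(P[...,0]-.512,P[...,1]+.13)<.056)]; print("rim z",np.nanmedian(q[:,2]))
E
python3 -m handwheel '[{"tx":30,"ty":5,"tz":0,"roll":0},{"tx":40,"ty":7,"tz":0,"roll":0},{"tx":40,"ty":7,"tz":0,"roll":0},{"tx":40,"ty":7,"tz":0,"roll":0},{"tx":40,"ty":7,"tz":0,"roll":0},{"tx":40,"ty":7,"tz":10,"roll":0},{"tx":40,"ty":7,"tz":20,"roll":0},{"tx":30,"ty":6,"tz":20,"roll":0},{"tx":0,"ty":0,"tz":20,"roll":0},{"tx":0,"ty":0,"tz":0,"roll":0},{"tx":0,"ty":0,"tz":0,"roll":0}]' 80
python3 - <<'E'
from h import *
delta([.453,.18,.2],0)
im,d,K,E=shot("wrist"); np.savez("w6.npz",im=im,d=d,K=K,E=E)
u,v=proj([.4534,.1795,.02],K,E).astype(int); print(u,v)
cv2.imwrite("pics/w6.png",cv2.resize(im[max(0,v-80):v+80,u-100:u+100,::-1],None,fx=3.6,fy=3.6,interpolation=2))
E
```

```text
710 [[ 0.5008 -0.1397  0.1696]
 [ 0.5088 -0.1242  0.1948]
 [ 0.5208 -0.1195  0.1971]]
rim z 0.30083833226787365
t: 12.65
tool_pos: [0.455, 0.1636, 0.1622]
tool_rot: [-1.798, -2.572, 0.006]
contact_force: [0.5, -0.2, 0.7]
opening: 0.08
grip_force: 0.0
t 12.65 shift mm [ 16.1   3.6 -37.8] tool y yaw 0.3507 tilt [-0.0046 -0.0013] q6 -0.159
roll 0.3507
263 159
```

View pics/w6.png

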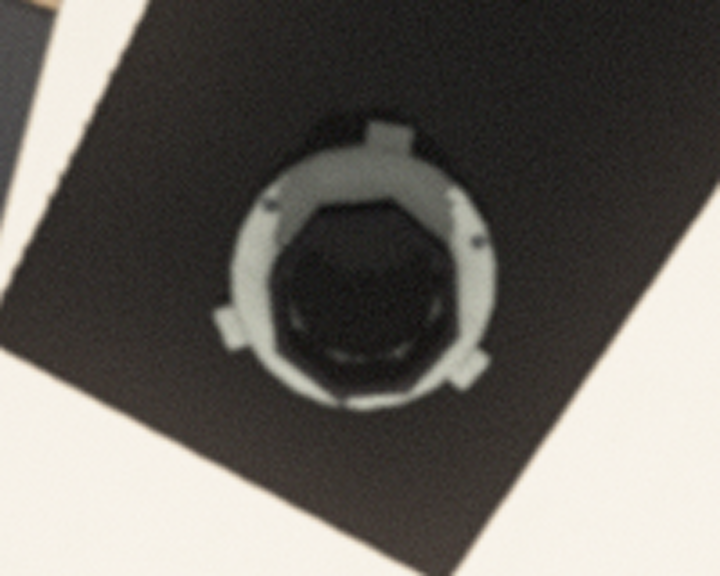

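The lower burr's post top is at z 0.196 = 140 + 56 mm, so it is home. In the picture the upper burr's tabs are at crop (392,124), (221,331) and (479,373). The throat's flats are about 5° ccw of the closing line.

Run:
```python
from h import *
z=np.load("w6.npz"); K,E=z["K"],z["E"]; u0,v0=263-100,159-80
f=lambda p,h: ray(u0+p[0]/3.6,v0+p[1]/3.6,h,K,E)[:2]*1e3
P=np.array([f(p,.0075) for p in ((392,124),(221,331),(479,373))])
s=np.linalg.solve(np.c_[2*P,np.ones(3)],(P**2).sum(1)); c=s[:2]; print("c",c,np.sqrt(s[2]+c@c)); b=np.degrees(np.arctan2(*(P-c).T[::-1])); print(b)
F=np.array([f(p,.011) for p in ((231,275),(497,270),(360,408),(250,205),(483,205),(265,360))]); s=np.linalg.lstsq(np.c_[2*F,np.ones(6)],(F**2).sum(1),rcond=None)[0]; print("fl",s[:2],np.sqrt(s[2]+s[:2]@s[:2]))
delta(np.r_[c/1e3,.016],np.radians(24.8))
```

```text
c [454.41641565 179.62263502] 43.14316130404051
[ 100.12363137 -139.73937408  -18.99104897]
fl [454.49445058 180.77795423] 37.253514404399084
t 12.7 shift mm [ 15.9   4.  148. ] tool y yaw 0.3496 tilt [-0.0013 -0.0006] q6 -0.159
roll -0.0833
```

```bash
python3 -m handwheel '[{"tx":15.5,"ty":3,"tz":20,"roll":-0.09},{"tx":0,"ty":0,"tz":35,"roll":0},{"tx":0,"ty":0,"tz":35,"roll":0},{"tx":0,"ty":0,"tz":30,"roll":0},{"tx":0,"ty":0,"tz":20,"roll":0},{"tx":0,"ty":0,"tz":7,"roll":0},{"tx":0,"ty":0,"tz":0,"roll":0},{"tx":0,"ty":0,"tz":0,"roll":0}]' 75 && python3 -m handwheel '[{"tx":0,"ty":0,"tz":0,"roll":0},{"tx":0,"ty":0,"tz":0,"roll":0},{"tx":0,"ty":0,"tz":0,"roll":0},{"tx":0,"ty":0,"tz":0,"roll":0},{"tx":0,"ty":0,"tz":0,"roll":0},{"tx":0,"ty":0,"tz":0,"roll":0},{"tx":0,"ty":0,"tz":0,"roll":0},{"tx":0,"ty":0,"tz":0,"roll":0}]' 20 45
```

```text
t: 13.37
tool_pos: [0.4557, 0.1791, 0.0191]
tool_rot: [1.684, 2.65, 0.003]
contact_force: [0.2, -0.5, 1.3]
opening: 0.0749
grip_force: 0.0
t: 14.03
tool_pos: [0.4558, 0.1797, 0.0198]
tool_rot: [1.681, 2.65, 0.003]
contact_force: [-1.5, -1.3, 5.2]
opening: 0.0461
grip_force: 48.5
```

```bash
python3 -m handwheel '[{"tx":0,"ty":0,"tz":-10,"roll":0},{"tx":0,"ty":0,"tz":-20,"roll":0},{"tx":0,"ty":0,"tz":-25,"roll":0.105},{"tx":0,"ty":0,"tz":-25,"roll":0.105},{"tx":0,"ty":0,"tz":-25,"roll":0.105},{"tx":0,"ty":0,"tz":-25,"roll":0.105},{"tx":0,"ty":0,"tz":-25,"roll":0.105},{"tx":0,"ty":0,"tz":-25,"roll":0.105},{"tx":0,"ty":0,"tz":-25,"roll":0.105},{"tx":0,"ty":0,"tz":-20,"roll":0.105},{"tx":0,"ty":0,"tz":-10,"roll":0.09},{"tx":0,"ty":0,"tz":0,"roll":0}]'; python3 -c "
from h import *
delta([.51,-.133,.24],np.radians(-28.5))"
```

```text
t: 15.03
tool_pos: [0.4552, 0.1798, 0.2565]
tool_rot: [2.693, 1.614, 0.01]
contact_force: [0.5, 0.9, -1.9]
opening: 0.046
grip_force: 47.5
t 15.03 shift mm [-250.1  195.8   16.4] tool y yaw -0.4912 tilt [0.0063 0.0015] q6 0.715
roll 0.0062
```

```bash
python3 -m handwheel '[{"tx":-15,"ty":11.5,"tz":0,"roll":0},{"tx":-30,"ty":23.5,"tz":0,"roll":0},{"tx":-30,"ty":23.5,"tz":0,"roll":0},{"tx":-30,"ty":23.5,"tz":0,"roll":0},{"tx":-30,"ty":23.5,"tz":0,"roll":0},{"tx":-30,"ty":23.5,"tz":0,"roll":0},{"tx":-30,"ty":23.5,"tz":0,"roll":0},{"tx":-30,"ty":23.5,"tz":0,"roll":0},{"tx":-25,"ty":20,"tz":0,"roll":0.006},{"tx":0,"ty":0,"tz":12,"roll":0},{"tx":0,"ty":0,"tz":0,"roll":0},{"tx":0,"ty":0,"tz":0,"roll":0}]'
python3 - <<'E'
from h import *
delta([.512,-.13,.24],np.radians(-28.5))
im,d,K,E=shot("wrist"); np.savez("w7.npz",im=im,d=d,K=K,E=E)
u,v=proj([.512,-.13,.1605],K,E).astype(int); print(u,v)
cv2.imwrite("pics/w7.png",cv2.resize(im[80:310,110:410,::-1],None,fx=2.6,fy=2.6,interpolation=2))
E
```

```text
t: 16.03
tool_pos: [0.5081, -0.1326, 0.2383]
tool_rot: [-2.695, -1.608, 0.003]
contact_force: [0.0, -0.4, -1.8]
opening: 0.046
grip_force: 47.5
t 16.03 shift mm [ 4.2  2.2 -1.7] tool y yaw -0.4949 tilt [-0.0038  0.0022] q6 0.098
roll 0.0025
259 192
```

View pics/w7.png

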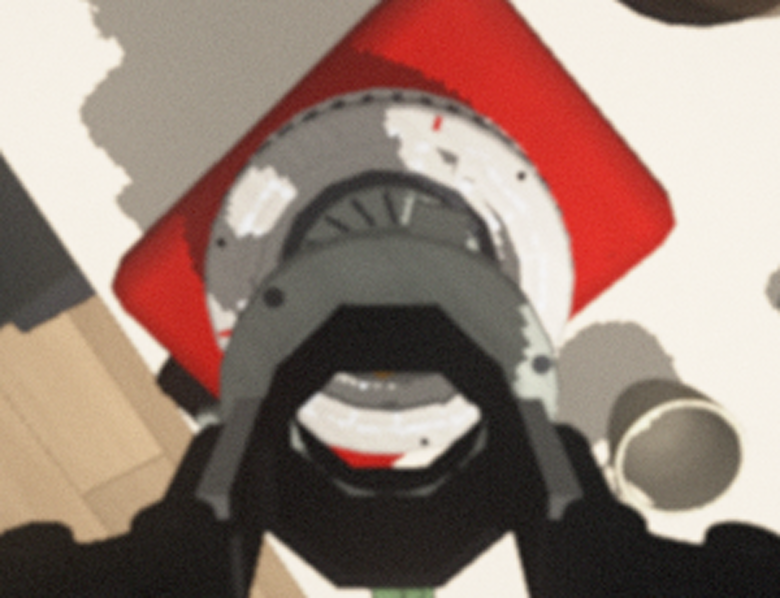

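Burr held over the collar: dots at crop (521,176), (221,242) and (425,441, seen through the bore); slot mark (437,123); a tab near (440,215); flange edge x 220 to 557, top 235. Next, rays for the lateral correction.

Run:
```python
from h import *
z=np.load("w7.npz"); im,K,E=z["im"],z["K"],z["E"]
f=lambda p,h: ray(110+p[0]/2.6,80+p[1]/2.6,h,K,E)[:2]*1e3
def circ(P):
    s=np.linalg.lstsq(np.c_[2*P,np.ones(len(P))],(P**2).sum(1),rcond=None)[0]; c=s[:2]; return c.round(1),np.sqrt(s[2]+c@c).round(1)
D=np.array([f(p,.1605) for p in ((521,176),(221,242),(425,441))]); c,r=circ(D); print("axis",c,r,np.degrees(np.arctan2(*(D-c).T[::-1])))
T=pose(); h=T[2,3]-.0168
fl,r=circ(np.array([f(p,h+.008) for p in ((220,375),(232,325),(265,283),(310,252),(390,235),(470,255),(515,287),(545,330),(557,375))])); print("flange",fl,r)
t=f((440,205),h+.005)-fl; print("tab",np.hypot(*t),np.degrees(np.arctan2(*t[::-1])),"want 46.45")
print("tcp",T[:3,3]); w=np.r_[(c-fl),0]; print("tool shift",T[:3,:3].T@w)
```

```text
axis [ 511.7 -129.8] 51.4 [  14.25705771  134.37011365 -105.12797485]
flange [ 511.3 -130.9] 36.1
tab 42.93892795833758 47.56162370042184 want 46.45
tcp [ 0.50855299 -0.13226452  0.23921107]
tool shift [ 1.15812123e+00 -1.69572201e-01  6.90049541e-04]
```

```bash
python3 -m handwheel '[{"tx":1.2,"ty":-0.2,"tz":5,"roll":0},{"tx":0,"ty":0,"tz":8,"roll":0},{"tx":0,"ty":0,"tz":8,"roll":0},{"tx":0,"ty":0,"tz":8,"roll":0},{"tx":0,"ty":0,"tz":8,"roll":0},{"tx":0,"ty":0,"tz":8,"roll":0},{"tx":0,"ty":0,"tz":5,"roll":0},{"tx":0,"ty":0,"tz":4,"roll":0},{"tx":0,"ty":0,"tz":2,"roll":0},{"tx":0,"ty":0,"tz":0,"roll":0},{"tx":0,"ty":0,"tz":0,"roll":0}]'; python3 -m handwheel '[{"tx":0,"ty":0,"tz":1,"roll":0},{"tx":0,"ty":0,"tz":1,"roll":0},{"tx":0,"ty":0,"tz":1,"roll":0},{"tx":0,"ty":0,"tz":1,"roll":0},{"tx":0,"ty":0,"tz":1,"roll":0},{"tx":0,"ty":0,"tz":0,"roll":0}]'
```

```text
t: 17.0
tool_pos: [0.5099, -0.1324, 0.1847]
tool_rot: [2.699, 1.608, 0.0]
contact_force: [0.4, 0.0, -1.8]
opening: 0.0462
grip_force: 47.5
t: 17.5
tool_pos: [0.5096, -0.1322, 0.1791]
tool_rot: [-2.698, -1.608, 0.0]
contact_force: [0.4, 0.9, -2.3]
opening: 0.046
grip_force: 47.5
```

```bash
python3 -m handwheel '[{"tx":0,"ty":0,"tz":1,"roll":0},{"tx":0,"ty":0,"tz":1,"roll":0},{"tx":0,"ty":0,"tz":1,"roll":0},{"tx":0,"ty":0,"tz":1,"roll":0},{"tx":0,"ty":0,"tz":0,"roll":0}]'
```

```text
t: 17.92
tool_pos: [0.5096, -0.1322, 0.1751]
tool_rot: [-2.698, -1.608, 0.0]
contact_force: [0.3, -0.1, -2.4]
opening: 0.0461
grip_force: 47.5
```

```bash
python3 -m handwheel '[{"tx":0,"ty":0,"tz":1,"roll":0},{"tx":0,"ty":0,"tz":1,"roll":0},{"tx":0,"ty":0,"tz":1,"roll":0},{"tx":0,"ty":0,"tz":1,"roll":0},{"tx":0,"ty":0,"tz":1,"roll":0},{"tx":0,"ty":0,"tz":0,"roll":0}]'; python3 -m handwheel '[{"tx":0,"ty":0,"tz":1,"roll":0},{"tx":0,"ty":0,"tz":1,"roll":0},{"tx":0,"ty":0,"tz":1,"roll":0},{"tx":0,"ty":0,"tz":0,"roll":0}]'
```

```text
t: 18.42
tool_pos: [0.5096, -0.1322, 0.1701]
tool_rot: [-2.699, -1.608, 0.0]
contact_force: [-0.8, -0.2, -2.5]
opening: 0.0458
grip_force: 47.5
t: 18.75
tool_pos: [0.5096, -0.1322, 0.1671]
tool_rot: [-2.699, -1.608, 0.0]
contact_force: [-0.7, 0.2, -2.8]
opening: 0.0459
grip_force: 47.5
```

```bash
python3 -m handwheel '[{"tx":0,"ty":0,"tz":1,"roll":0},{"tx":0,"ty":0,"tz":0.5,"roll":0},{"tx":0,"ty":0,"tz":0,"roll":0},{"tx":0,"ty":0,"tz":0,"roll":0}]'
```

```text
t: 19.08
tool_pos: [0.5098, -0.1322, 0.1668]
tool_rot: [2.699, 1.608, 0.0]
contact_force: [-5.1, 2.3, 4.2]
opening: 0.0462
grip_force: 48.4
```

```bash
python3 -m handwheel '[{"tx":0,"ty":0,"tz":-0.7,"roll":0.04},{"tx":0,"ty":0,"tz":0,"roll":0.06},{"tx":0,"ty":0,"tz":0,"roll":0.06},{"tx":0,"ty":0,"tz":0,"roll":0.06},{"tx":0,"ty":0,"tz":0,"roll":0.06},{"tx":0,"ty":0,"tz":0,"roll":0}]'; python3 -m handwheel '[{"tx":0,"ty":0,"tz":0,"roll":0.06},{"tx":0,"ty":0,"tz":0,"roll":0.06},{"tx":0,"ty":0,"tz":0,"roll":0.06},{"tx":0,"ty":0,"tz":0,"roll":0}]'; python3 -c "
from h import *
delta([.512,-.13,.167],np.radians(-60.5)); print(ctrl.get_obs()['wrist_torque'])"
```

```text
t: 19.58
tool_pos: [0.5101, -0.132, 0.1668]
tool_rot: [2.897, 1.215, 0.002]
contact_force: [-1.3, 2.5, 2.0]
opening: 0.0461
grip_force: 48.0
t: 19.92
tool_pos: [0.5097, -0.1318, 0.1668]
tool_rot: [-2.993, -0.951, -0.0]
contact_force: [-2.5, 3.6, 2.6]
opening: 0.0463
grip_force: 48.2
t 19.92 shift mm [ 2.9 -0.2 -0.2] tool y yaw -0.9554 tilt [-0.0002  0.0007] q6 0.56
roll 0.1005
[ 0.45327443  0.4100396  -0.09707372]
```

```bash
python3 -m handwheel '[{"tx":0,"ty":0,"tz":0,"roll":0.03},{"tx":0,"ty":0,"tz":0,"roll":0.03},{"tx":0,"ty":0,"tz":0,"roll":0}]' >/dev/null; python3 -c "
from h import *
delta([.512,-.13,.167],np.radians(-60.5)); print(ctrl.get_obs()['wrist_torque'])"; python3 -m handwheel '[{"tx":0,"ty":0,"tz":0,"roll":0.03},{"tx":0,"ty":0,"tz":0,"roll":0.02},{"tx":0,"ty":0,"tz":0,"roll":0}]'; python3 -c "
from h import *
delta([.512,-.13,.167],np.radians(-60.5)); print(ctrl.get_obs()['wrist_torque'])"
```

```text
t 20.17 shift mm [ 2.9 -0.2 -0.2] tool y yaw -1.0136 tilt [-0.0003  0.001 ] q6 0.619
roll 0.0424
[0.65574434 0.50602502 0.09891314]
t: 20.42
tool_pos: [0.5095, -0.1302, 0.1669]
tool_rot: [-3.036, -0.791, -0.0]
contact_force: [-3.9, 9.5, 5.5]
opening: 0.0464
grip_force: 48.5
t 20.42 shift mm [ 2.3  1.  -0.1] tool y yaw -1.0608 tilt [-0.001   0.0042] q6 0.666
roll -0.0049
[1.42641579 0.65478692 0.81283595]
```

The stop is felt: the torque rises at yaw −60.8°, where −60.5° was expected. I unwind slightly, release and lift.

```bash
python3 -m handwheel '[{"tx":0,"ty":0,"tz":0,"roll":-0.015},{"tx":0,"ty":0,"tz":0,"roll":0},{"tx":0,"ty":0,"tz":0,"roll":0}]' >/dev/null; python3 -m handwheel '[{"tx":0,"ty":0,"tz":0,"roll":0},{"tx":0,"ty":0,"tz":0,"roll":0},{"tx":0,"ty":0,"tz":0,"roll":0},{"tx":0,"ty":0,"tz":0,"roll":0},{"tx":0,"ty":0,"tz":0,"roll":0},{"tx":0,"ty":0,"tz":-5,"roll":0},{"tx":0,"ty":0,"tz":-20,"roll":0},{"tx":0,"ty":0,"tz":-30,"roll":0},{"tx":0,"ty":0,"tz":-30,"roll":0},{"tx":0,"ty":0,"tz":-20,"roll":0},{"tx":0,"ty":0,"tz":0,"roll":0},{"tx":0,"ty":0,"tz":0,"roll":0}]' 70
python3 - <<'E'
from h import *
im,d,K,E=shot("wrist"); np.savez("w8.npz",im=im,d=d,K=K,E=E); P=cloud(d,K,E); T=pose(); print(T[:3,3])
hsv=cv2.cvtColor(im,cv2.COLOR_RGB2HSV)
r=np.hypot(P[...,0]-.5118,P[...,1]+.13); dark=(im.max(2)<60)
for n,m in (("throat top",dark&(r<.026)&(r>.0215)&(P[...,2]>.17)&(P[...,2]<.21)),("post",(hsv[...,1]>110)&(hsv[...,0]>8)&(hsv[...,0]<28)&(r<.02)),("flange",~dark&(r>.030)&(r<.036)&(P[...,2]<.18)),("rim",(r>.048)&(r<.055)&(P[...,2]<.18))):
    print(n,m.sum(),np.nanpercentile(P[m],[5,50,95],0).round(4).tolist())
cv2.imwrite("pics/w8.png",im[:,:,::-1])
E
```

```text
t: 21.67
tool_pos: [0.5105, -0.1327, 0.2737]
tool_rot: [3.034, 0.807, 0.005]
contact_force: [-0.1, 0.4, -0.8]
opening: 0.0706
grip_force: 0.0
[ 0.50973111 -0.13229042  0.27164442]
throat top 644 [[0.4967, -0.1523, 0.1727], [0.5263, -0.1237, 0.1875], [0.5366, -0.1071, 0.1888]]
post 755 [[0.4965, -0.1394, 0.1713], [0.5185, -0.1282, 0.1954], [0.525, -0.1195, 0.3585]]
flange 1068 [[0.4846, -0.1633, 0.1562], [0.5281, -0.1179, 0.1575], [0.5454, -0.0966, 0.1586]]
rim 2634 [[0.4619, -0.1803, 0.1586], [0.5216, -0.1243, 0.1599], [0.5633, -0.0789, 0.161]]
```

Throat top at 0.188, flange at 0.158 and post at 0.196 all match both burrs being home, so I hand in.

```bash
python3 -c "
from station import ctrl
print(ctrl.finish_job())"
```

```text
the job is handed in; nothing more can be done
None
```

Both burrs are back in the grinder, the upper one turned clockwise to its stops and released. I handed the job in at about 22 s with no verdict returned; the depth image put both at home height, but I did not re-measure the lock angle after letting go.

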